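# Put the dropper bottle away through the sprung flaps of the dark box

### The arm

A 6-joint arm with a two-finger parallel gripper is mounted at the origin on a cart in front of the work surface, level with it; the furniture and walls round the work are solid. World frame = base frame: x ahead of the robot, y to its left, z up, the work surface at z = 0. Lengths are in m, angles in rad, forces in N, time in s.
With the tool pointing down it reaches from about 0.3 to 0.775 m from the base axis. Payload 14.6 kg.
Tool frame: the origin (TCP) lies at the very end of the fingers, on their centre line; the grasp point (between the pads) lies r.pinch_z behind it (r.pinch_z is the distance from the TCP to the grasp point, in m); z points along the fingers, y is the line along which they close (so a half turn about z gives the same grasp; the last joint's range is limited). The gripper opens to 94 mm and grips with 3 to 60 N. Pads are 16 mm wide; open, the fingers measure 119 mm over their backs; the gripper's body (75 mm by 177 mm) begins 78 mm behind the grasp point.
Start: joints at [-1.398, 0.3, 1.521, -0, 1.321, -0.067], TCP at [0.131, -0.534, 0.205] pointing down, gripper open.
Joint ranges: [-3.03, 3.03], [-0.79, 2.21], [0.23, 2.52], [-1.04, 4.18], [0, 3.07], [-2.55, 2.55]. Speed limits (rad/s): [2.22, 2.22, 2.57, 3.14, 3.14, 3.14].

### API

Orientations are given as a 3x3 rotation matrix whose columns are the frame's x, y, z axes.
In Python, from bench import r, optics, state gives the robot as it stands (r), with the cameras (optics) and the readings as plain functions.
- The arm moves only by the tool step_hand, called as name(argument=value, ...) on one line, values as JSON. Schema: {"type":"object","properties":{"steps":{"type":"array","items":{"type":"object","properties":{"dx":{"type":"number"},"dy":{"type":"number"},"dz":{"type":"number"},"rx":{"type":"number"},"ry":{"type":"number"},"rz":{"type":"number"}},"additionalProperties":false},"minItems":1,"maxItems":12},"jaw":{"type":"number"},"force":{"type":"number"},"only":{"type":"string"},"quiet":{"type":"boolean"},"lines":{"type":"string"}},"required":["steps"],"additionalProperties":false}. steps is a list of rows, 1 to 12 of them, each an object with the fields dx, dy, dz (the shift in a scale on which 1.0 is 0.2 m), rx, ry, rz (a rotation vector in a scale on which 1.0 is 180 degrees); a field left out counts as zero; each row shifts and turns the commanded pose from where the row before left it, along the tool's axes as they then stand; what a row does not reach is not made up. A row lasts 1/8 s, in which the tool goes at most 0.0625 m and 0.188 rad, less where a joint would pass 70% of its speed; a pose out of reach is approached as far as the arm can. jaw is the finger opening in m, set as the call begins (left out keeps the last). The fingers move at their own pace and stop on an object; force is the grip in N (left out, the last holds). Time passes only in rows, so rows that do not move let the fingers close. The tool returns the time, the measured TCP pose, the force, the opening and the grip force at its end. only (a regular expression) keeps the lines of the reply that match it, lines (a string "A,B") keeps lines A to B, and quiet returns only ok. Input that does not fit is refused with a message, and nothing moves.
- state(): the state, without advancing time (a new reading comes with each control period).
- optics.grab_frame(name): name is "side" or "top"; returns a dict with "img" (384x512x3 uint8, red, green, blue), "fx", "fy", "cx", "cy" (pixels), "dist_coeffs" ([k1, k2, p1, p2, k3] as OpenCV has them; the pictures are not rectified), "R" (3x3) and "t" (3): a world point X has camera coordinates R X + t. Camera axes: x right, y down, z forward; pixel columns grow to the right and rows downward; lengths in m; the calibration is good to about 2 mm. A picture is of the moment at which its call begins. There is no depth.
- r.sign_off(): hands the job in; it is judged then, once.
The state is a dict: "clock": time; "joint_positions": joint angles; "qd": joint speeds; "joint_efforts": joint torques, N m; "position": TCP position; "orientation": TCP orientation; "force": force on the tool from outside, world axes, zero at the start; "wrist_torque": the same for the moment, N m; "opening": finger opening in m; "grasp_force": force on a finger pad.
Only numpy, scipy, OpenCV 4.12 (cv2) and the standard library are available. Lean on these libraries where they do the work, as an engineer would, in place of code of your own. Each camera call takes 0.05 s, during which the arm holds its last target. There are 200 camera calls.

### The job

Put the amber bottle with the rubber dropper top away in the wooden storage box: push it down through the two sprung flaps in the lid, keep them held open until the bottle stands upright on the box floor, only then let go (do not drop it), and draw out so that both flaps spring shut over it. It is glass, so never press it hard against the box or the flaps, and leave the other two bottles and the roll of tape where they are.

Things in the scene. Friction and masses are not known exactly. Their poses are not given: they have to be found in the camera images.
- dropper: the bottle to put away: slim amber glass bottle with a black rubber dropper bulb on top, about 70 g, 98 mm high; glass body 32 mm in diameter up to 60 mm, then the collar, then the bulb from 73 to 98 mm, 12 mm in diameter, which is stiff enough to grip and lift by. Stands loose on the table. Origin: centre of its underside, z up.
- tall_bottle: amber bottle with a black screw cap, 46 mm diameter, 113 mm high; bystander, loose. Origin: centre of its underside.
- short_bottle: amber bottle with a black screw cap, 36 mm diameter, 87 mm high; bystander, loose. Origin: centre of its underside.
- tape: roll of masking tape lying flat, 98 mm diameter, 25 mm high; bystander, loose. Origin: centre of its underside.
- store: wooden storage box fixed to the table, 150 mm (its x) by 190 mm (its y) by 134 mm high, walls 8 mm, floor 5 mm, lid 6 mm. In the lid is one slot, 57 mm wide along the box's x and 146 mm long along its y, centred, closed by two slippery white plastic flaps that meet along the middle line (the box's y). Nothing is inside. Origin: centre of its underside; its place and yaw vary.
- store_slot (a point): centre of the slot, at the top of the lid, 134 mm above the table; axes as the box: x across the slot, y along it, so fingers that close along y find the most room
- store_floor (a point): centre of the box's inner floor, 5 mm above the table, 129 mm below the lid's top; the bottle may stand anywhere on this floor
- flap_near (a joint): angle of the flap on the box's -x side: 0 = shut (level, 3 mm below the lid's top), up to 1.5 rad as it is pushed down into the box. Hinged along the slot's -x long edge, 28 mm wide; a light spring (1 N at its free edge shut, 2 N open) returns it. Hanging down it reaches 32 mm below the lid's top, so it swings clear above a bottle standing inside.
- flap_far (a joint): the same for the flap hinged along the slot's +x long edge

How it is judged:
On the way, in this order (a step that is already met when the one before it is completed fails the run):
1. the gripped bottle holds both flaps pushed open, its foot below them (value of joint each of flap_near, flap_far above 0.35 rad and z of dropper in the frame of store_floor between 0.01 and 0.1 m and contact force between the fingers and dropper above 0.5 N), for 0.1 s.
2. the bottle is lowered onto the box floor, upright and still touched by the fingers, with at least one flap held open (z of dropper in the frame of store_floor below 0.008 m and horizontal distance between dropper and store_floor below 0.07 m and angle between dropper's own z axis and vertical below 0.25 rad and contact force between the fingers and dropper above 0.3 N and value of joint any of flap_near, flap_far above 0.2 rad), for 0.1 s.
At the end, for the whole second after the job is handed in: The dropper bottle stands at rest and upright (within 0.1 rad) on the floor inside the box (underside within 5 mm of the floor, within 70 mm of its centre), and both flaps are shut (within 0.08 rad) (z of dropper in the frame of store_floor below 0.005 m and horizontal distance between dropper and store_floor below 0.07 m and angle between dropper's own z axis and vertical below 0.1 rad and linear speed of dropper below 0.02 m/s and value of joint each of flap_near, flap_far below 0.08 rad); the robot touches nothing.
It fails at once if the bottle is pressed against the box or its flaps with more than 30 N (contact force between dropper and store above 30 N).
It fails at once if another bottle or the tape is moved more than 30 mm or a bottle is tipped over (distance of any of tall_bottle, short_bottle, tape from where it was at the start of the episode above 0.03 m or angle between any of tall_bottle, short_bottle's own z axis and vertical above 0.5 rad).
It also fails if it takes over 45 s, if anything falls off the work surface, if the arm or the gripper's body presses on something with over 40 N, if the wrist force passes 120 N, or if a joint passes its speed limit or range.

## Working session

There is one attempt and no reset: what is moved stays moved. The work goes in short steps, Python scripts to look and compute and a tool call to move; the robot and the scene stay as the last step left them, time stands still between calls to the robot, and variables do not carry over. Pictures are saved under pics/ and viewed, at most 10 in all, crops included, and the job is handed in when it is done.

```bash
ls; mkdir -p pics
```

Run:
```python
from bench import r, optics, state
import cv2,numpy as np
s=state();print({k:np.round(v,3).tolist() for k,v in s.items()},r.pinch_z)
for n in("top","side"):
    f=optics.grab_frame(n);cv2.imwrite(f"pics/{n}0.png",f["img"][:,:,::-1]);print(n,f["fx"],f["fy"],f["cx"],f["cy"],f["dist_coeffs"],np.round(f["R"],3).tolist(),f["t"])
```

```text
bench.py
pics
{'clock': 0.0, 'joint_positions': [-1.398, 0.3, 1.522, -0.0, 1.321, -0.067], 'qd': [-0.001, 0.0, -0.0, -0.001, -0.001, 0.0], 'joint_efforts': [0.001, -53.181, -35.274, 0.071, 0.024, -0.0], 'position': [0.131, -0.534, 0.205], 'orientation': [[0.971, 0.238, -0.0], [0.238, -0.971, 0.001], [0.0, -0.001, -1.0]], 'force': [-0.442, -0.309, -0.2], 'wrist_torque': [-0.032, -0.021, -0.031], 'grasp_force': 0.0, 'opening': 0.094} 0.0188
top 470.43664069584213 470.43664069584213 257.20563207512765 186.71199417074362 [-0.18762231  0.          0.          0.          0.        ] [[-0.004, -1.0, 0.012], [-0.984, 0.002, -0.176], [0.176, -0.013, -0.984]] [-0.07316365  0.50457921  1.4390823 ]
side 363.7889744892061 363.7889744892061 253.82882955914897 195.48643060966614 [-0.01178432  0.          0.          0.          0.        ] [[-0.979, 0.203, -0.021], [0.103, 0.402, -0.91], [-0.176, -0.893, -0.415]] [0.50126951 0.06786397 1.34291386]
```

View pics/top0.png

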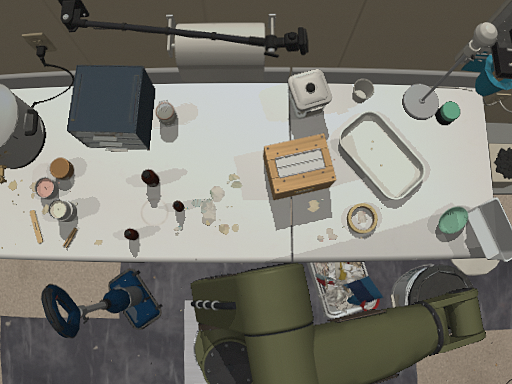

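View pics/side0.png

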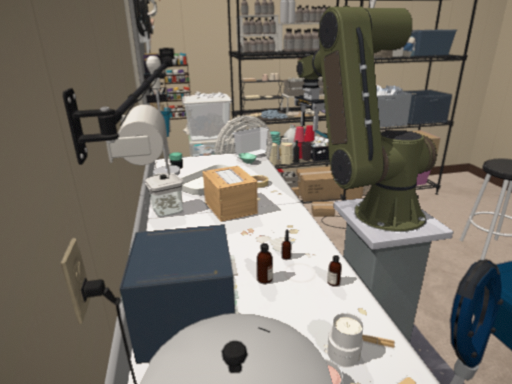

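The top view shows three dark bottles at (150,178), (178,206) and (131,234), the box at (300,165) and the tape at (361,219). In the side view the slim bottle at (286,245) is the dropper, with the tall one at (265,264) and the short one at (334,271). I'll zoom in on both views.

Run:
```python
import cv2,numpy as np
t=cv2.imread("pics/top0.png");s=cv2.imread("pics/side0.png")
a=cv2.resize(t[125:205,255:345],(450,400),interpolation=cv2.INTER_CUBIC)
b=cv2.resize(s[225:295,250:350],(500,350)[:2],interpolation=cv2.INTER_CUBIC)
c=cv2.resize(t[160:245,120:200],(320,340),interpolation=cv2.INTER_CUBIC)
cv2.imwrite("pics/topz.png",np.hstack([a[:340],c]))
cv2.imwrite("pics/sidez.png",np.hstack([b,cv2.resize(s[155:225,200:260],(300,350),interpolation=cv2.INTER_CUBIC)]))
```

```text
(no output)
```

View pics/topz.png

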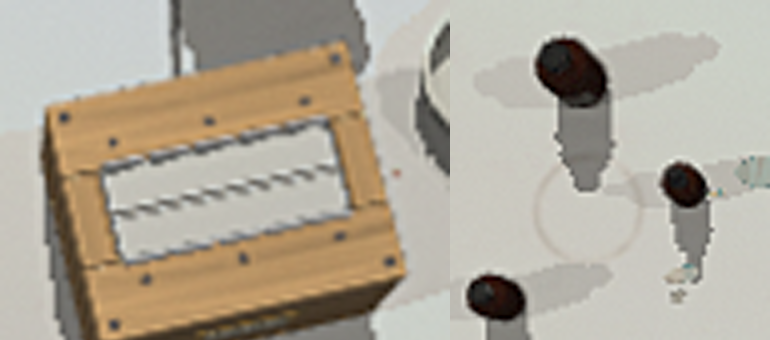

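View pics/sidez.png

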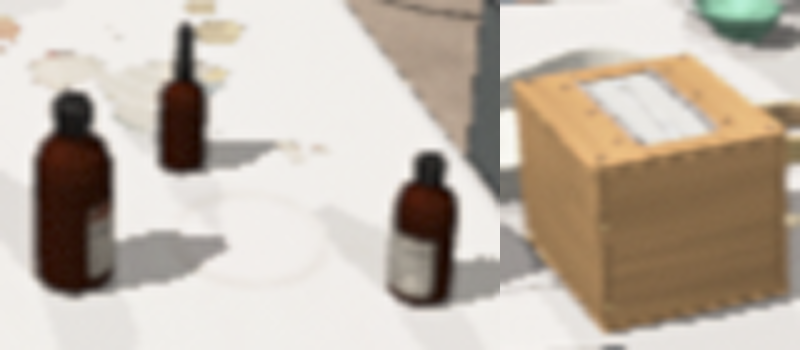

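The crops show the dropper bulb tip at about (177,204) in top and (287,230) in side, with its foot at (287,259) in side. The lid corners are, in top, (264,146), (324,133), (336,179), (274,193) and, in side, (220,188), (203,172), (238,166), (257,181). Next I'll measure these.

Create h.py:
```python
from bench import r, optics, state
import cv2,numpy as np
def cam(f):
    K=np.array([[f["fx"],0,f["cx"]],[0,f["fy"],f["cy"]],[0,0,1.]]);return K,np.array(f["dist_coeffs"],float),np.array(f["R"]),np.array(f["t"])
def ray(f,p):
    K,D,R,t=cam(f);u=cv2.undistortPoints(np.array(p,float).reshape(-1,1,2),K,D).reshape(-1,2)
    d=np.c_[u,np.ones(len(u))]@R;return -R.T@t,d
def plane(f,p,z):
    c,d=ray(f,p);return c+d*((z-c[2])/d[:,2])[:,None]
def tri(f,p,g,q):
    uv=lambda f,p:cv2.undistortPoints(np.array(p,float).reshape(-1,1,2),*cam(f)[:2]).reshape(-1,2).T
    P=lambda f:np.c_[cam(f)[2],cam(f)[3]]
    X=cv2.triangulatePoints(P(f),P(g),uv(f,p),uv(g,q));return (X[:3]/X[3]).T
def proj(f,X):
    K,D,R,t=cam(f);return cv2.projectPoints(np.array(X,float),cv2.Rodrigues(R)[0],t,K,D)[0].reshape(-1,2)
def blobs(m,x0,y0,x1,y1,amin=15):
    z=np.zeros_like(m);z[y0:y1,x0:x1]=m[y0:y1,x0:x1]
    return [c for c in cv2.findContours(z,cv2.RETR_EXTERNAL,cv2.CHAIN_APPROX_NONE)[0] if cv2.contourArea(c)>amin]
```

Run:
```python
from h import *
np.set_printoptions(precision=4,suppress=True)
T=optics.grab_frame("top");S=optics.grab_frame("side")
# dark bottles: dark OR reddish
def dark(f):
    i=f["img"].astype(int);h=cv2.cvtColor(f["img"],cv2.COLOR_RGB2HSV)
    return ((i.max(2)<95)&((i[...,0]-i[...,2]>12)|(i.max(2)<60))).astype(np.uint8)*255
for n,f,b in(("top",T,(120,160,200,245)),("side",S,(250,225,350,295))):
    m=dark(f)
    for c in blobs(m,*b):
        c=c.reshape(-1,2);print(n,cv2.boundingRect(c),c[c[:,1].argmin()],c[c[:,1].argmax()],c.mean(0))
i=T["img"].astype(int);print("top px max\n",i[198:214,170:188].max(2))
# lid
tc=[(264,146),(324,133),(336,179),(274,193)];sc=[(220,188),(203,172),(238,166),(257,181)]
sc=[sc[0],sc[1],sc[2],sc[3]]
g=[cv2.cornerSubPix(cv2.cvtColor(f["img"],cv2.COLOR_RGB2GRAY),np.array(c,np.float32).reshape(-1,1,2),(3,3),(-1,-1),(3,30,.01)).reshape(-1,2) for f,c in((T,tc),(S,sc))]
print(g);X=tri(T,g[0],S,g[1]);print("tri",X,X.mean(0));Y=plane(T,g[0],.134);print("plane",Y,Y.mean(0));Z=plane(S,g[1],.134);print("side plane",Z,Z.mean(0))
for n,f,b in(("top",T,(272,146,328,181)),("side",S,(214,167,244,185))):
    h=cv2.cvtColor(f["img"],cv2.COLOR_RGB2HSV);m=((h[...,1]<50)&(h[...,2]>90)).astype(np.uint8)*255
    m=cv2.morphologyEx(m,cv2.MORPH_CLOSE,np.ones((3,3)))
    for c in blobs(m,*b):
        P=plane(f,c.reshape(-1,2),.132);q=cv2.minAreaRect((P[:,:2]*1e3).astype(np.float32));print(n,cv2.contourArea(c),cv2.boundingRect(c),"slot mm",q)
```

```text
top (124, 229, 15, 11) [127 229] [130 239] [131.     234.0294]
top (173, 201, 11, 11) [176 201] [178 211] [178.1429 206.1786]
top (141, 170, 18, 17) [146 170] [150 186] [149.9773 177.9545]
side (329, 256, 12, 30) [335 256] [334 285] [335.4342 272.2237]
side (257, 244, 15, 40) [263 244] [263 283] [263.9891 265.25  ]
side (282, 231, 9, 28) [287 231] [283 258] [286.0656 245.7869]
top px max
 [[203 204 204 203 203 205 205 207 208 206 205 205 205 205 206 204 205 205]
 [206 204 204 204 207 210 216 218 218 215 209 208 206 205 205 206 206 208]
 [204 205 203 208 215 227 153 135 133 174 219 215 207 207 208 208 209 187]
 [203 204 208 221 154  89  60  58  57  65  98 222 219 189 186 187 187 183]
 [206 207 214 186  90  37  39  56  41  40  41 130 154 191 186 184 184 185]
 [192 193 205 129  41  39  38  34  30  29  44  41  63 198 193 186 185 185]
 [191 196 173  88  25  24  22  21  26  26  44  38  16 116 195 188 186 184]
 [191 198 172  87  27  20  20  26  34  29  45  38  18  22 202 191 185 185]
 [190 195 169  82  36  27  25  28  31  29  44  32  21   9 158 194 188 189]
 [192 193 205 102  26  31  36  35
[... 759 characters left out ...]

tri [[ 0.611  -0.0935  0.1319]
 [ 0.6584 -0.2787  0.1352]
 [ 0.5129 -0.3089  0.132 ]
 [ 0.472  -0.1253  0.1293]] [ 0.5636 -0.2016  0.1321]
plane [[ 0.6113 -0.0936  0.134 ]
 [ 0.6545 -0.2781  0.134 ]
 [ 0.51   -0.3078  0.134 ]
 [ 0.4702 -0.1248  0.134 ]] [ 0.5615 -0.2011  0.134 ]
side plane [[ 0.6108 -0.0878  0.134 ]
 [ 0.6619 -0.2858  0.134 ]
 [ 0.516  -0.3055  0.134 ]
 [ 0.4753 -0.1148  0.134 ]] [ 0.566  -0.1985  0.134 ]
top 928.0 (275, 148, 50, 30) slot mm ((562.6973266601562, -201.33238220214844), (64.76513671875, 144.038330078125), 12.310184478759766)
side 201.0 (214, 167, 29, 17) slot mm ((568.66064453125, -220.66445922851562), (66.2758560180664, 185.94557189941406), 8.630690574645996)
```

Run:
```python
from h import *
np.set_printoptions(precision=4,suppress=True)
T=optics.grab_frame("top");S=optics.grab_frame("side")
m=lambda f:(f["img"].max(2)<95)
t=m(T)[196:215,165:190];s=m(S)[228:262,278:296]
ty,tx=np.nonzero(t);tx=tx+165;ty=ty+196
for k in range(34):
    c=np.nonzero(s[k])[0]
    if len(c):print(228+k,c.min()+278,c.max()+278,end=' | ')
sy,sx=np.nonzero(s);sx=sx+278;sy=sy+228
b=sy>=242
tc=[(tx.min()+tx.max())/2,(ty.min()+ty.max())/2];sc=[sx[b].mean(),(sy[b].min()+sy[b].max())/2]
print("\n",tc,sc);X=tri(T,[tc],S,[sc]);print("body mid",X)
# bulb tip: side tip ray crossed with top-view vertical: tip above body at same column
print("bulb tri",tri(T,[(176.0,205.0)],S,[(287.0,232)]))
for z in(.03,.04):print(z,plane(T,[tc],z),plane(S,[sc],z))
x=X[0].copy()
for z in(0,.03,.06,.098):x[2]=z;print(z,proj(T,[x]),proj(S,[x]))
for n,a,c in(("tall",(150,178),(264,264)),("short",(131,234),(335,271))):print(n,tri(T,[a],S,[c]))
```

```text
230 286 287 | 231 286 287 | 232 286 287 | 233 286 287 | 234 286 287 | 235 286 287 | 236 286 287 | 237 285 287 | 238 285 288 | 239 285 288 | 240 285 288 | 241 284 288 | 242 283 289 | 243 283 290 | 244 282 290 | 245 282 290 | 246 282 290 | 247 282 290 | 248 282 290 | 249 282 290 | 250 282 290 | 251 282 290 | 252 282 290 | 253 282 290 | 254 282 290 | 255 282 290 | 256 282 290 | 257 282 290 | 258 283 290 | 
 [np.float64(178.5), np.float64(206.0)] [np.float64(286.0536912751678), np.float64(250.0)]
body mid [[0.4475 0.1762 0.022 ]]
bulb tri [[0.4436 0.1741 0.0827]]
0.03 [[0.4454 0.1753 0.03  ]] [[0.4521 0.1876 0.03  ]]
0.04 [[0.444  0.1737 0.04  ]] [[0.4566 0.2023 0.04  ]]
0 [[179.6425 206.5964]] [[286.2999 256.1496]]
0.03 [[178.2311 205.3251]] [[286.4656 247.7759]]
0.06 [[176.7635 204.0026]] [[286.6348 239.2076]]
0.098 [[174.8184 202.2488]] [[286.8541 228.0648]]
tall [[0.5353 0.266  0.0468]]
short [[0.3554 0.3244 0.0352]]
```

Estimates: dropper at about (0.446, 0.176), slot centre at (0.5625, -0.201) with yaw of about 12.4°. The tool yaw is already nearly right for the box.

The manual's scale: shifts go in shares of 0.2 m and turns go in shares of 180 degrees. Converting my numbers, -0.05 m / 0.2 = -0.25, 0.036 m / 0.2 = 0.18, 0.024 rad / 3.1416 = 0.0076.

step_hand(steps=[{"dx":0.18,"dy":-0.25,"rz":0.0076},{"dx":0.18,"dy":-0.25},{"dx":0.18,"dy":-0.25},{"dx":0.18,"dy":-0.25},{"dx":0.18,"dy":-0.25},{"dx":0.18,"dy":-0.25},{"dx":0.18,"dy":-0.25},{"dx":0.18,"dy":-0.25},{"dx":0.18,"dy":-0.25},{"dx":0.18,"dy":-0.25},{"dx":0.18,"dy":-0.25},{"dx":0.18,"dy":-0.25}], jaw=0.05, force=15)

```text
clock: 1.8
position: [0.4232, 0.1472, 0.2056]
orientation: [[0.977, 0.215, 0.001], [0.215, -0.977, 0.0], [0.001, 0.0, -1.0]]
force: [1.2, -1.9, -0.2]
opening: 0.0501
grasp_force: 0.0
```

Converted, 0.04 m / 0.2 = 0.2, 0.0285 m / 0.2 = 0.1425.

step_hand(steps=[{"dx":0.1425,"dy":-0.116},{"dz":0.2},{"dz":0.2},{}])

```text
clock: 2.3
position: [0.4443, 0.1733, 0.1236]
orientation: [[0.977, 0.214, -0.005], [0.214, -0.977, -0.001], [-0.005, 0.0, -1.0]]
force: [0.9, -0.8, 0.9]
opening: 0.0502
grasp_force: 0.0
```

Run:
```python
from h import *
T=optics.grab_frame("top");S=optics.grab_frame("side")
a=cv2.resize(T["img"][165:235,140:220],(400,350),interpolation=cv2.INTER_CUBIC)
b=cv2.resize(S["img"][195:265,255:325],(350,350),interpolation=cv2.INTER_CUBIC)
cv2.imwrite("pics/pre.png",np.hstack([a,b])[:,:,::-1])
s=state();print(s["position"],proj(T,[s["position"]]),proj(S,[s["position"]]),proj(S,[[.446,.176,.098]]))
```

```text
[0.44614134 0.17378017 0.12672844] [[174.07165241 201.3188451 ]] [[287.24456544 218.98083824]] [[287.33425962 227.97162176]]
```

View pics/pre.png

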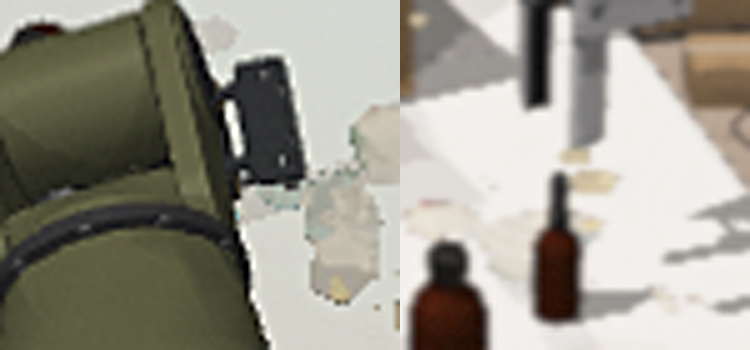

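In the side crop the fingertips straddle the bulb: their midpoint is at about column 287.4 and the bulb at 286.9, row 230. The alignment is good, so I descend and grip.

step_hand(steps=[{"dz":0.1},{"dz":0.1},{"dz":0.0525},{},{}])

```text
clock: 3.02
position: [0.4462, 0.1738, 0.076]
orientation: [[0.977, 0.214, 0.001], [0.214, -0.977, 0.0], [0.002, -0.0, -1.0]]
force: [-0.0, -0.3, -0.0]
opening: 0.05
grasp_force: 0.0
```

step_hand(steps=[{},{},{},{},{},{}], jaw=0.0, force=20)

```text
clock: 3.78
position: [0.4457, 0.1737, 0.0751]
orientation: [[0.977, 0.214, 0.0], [0.214, -0.977, 0.0], [0.0, -0.0, -1.0]]
force: [-0.3, -0.1, 2.3]
opening: 0.0116
grasp_force: 20.0
```

Converted, -0.05 m / 0.2 = -0.25, -0.035 m / 0.2 = -0.175.

step_hand(steps=[{"dz":-0.15},{"dz":-0.25},{"dz":-0.25},{"dz":-0.175},{},{},{}])

```text
clock: 4.65
position: [0.4452, 0.1735, 0.2386]
orientation: [[0.977, 0.214, -0.002], [0.214, -0.977, -0.001], [-0.002, 0.0, -1.0]]
force: [0.3, 0.3, -0.9]
opening: 0.0115
grasp_force: 20.0
```

Run:
```python
from h import *
S=optics.grab_frame("side");p=np.array(state()["position"])
f=p-[0,0,.0755];q=proj(S,[p,f]);print(p,q)
x,y=int(q[0,0]),int(q[:,1].mean())
cv2.imwrite("pics/held.png",cv2.resize(S["img"][y-35:y+35,x-35:x+35],(560,560),interpolation=cv2.INTER_CUBIC)[:,:,::-1]);print(x-35,y-35)
```

```text
[0.44529187 0.17354794 0.23882044] [[288.21910484 183.28556789]
 [287.73072491 207.63114466]]
253 160
```

View pics/held.png

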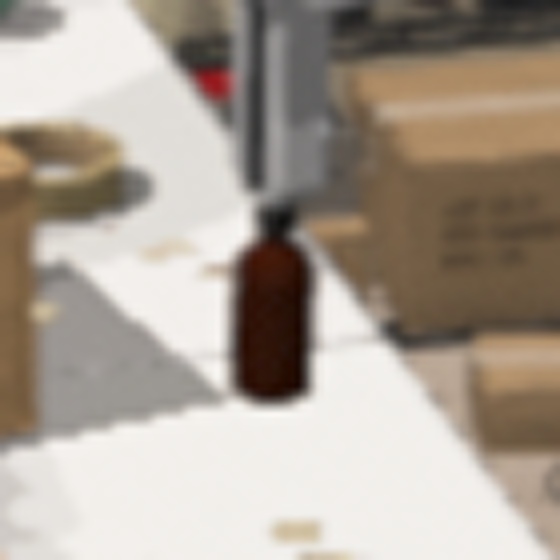

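The bottle hangs upright: its foot is at about (287,210) and its axis is vertical, with the fingers above the collar. Now I move over the slot.

Converted, 0.049 m / 0.2 = 0.245, 0.025 m / 0.2 = 0.125.

step_hand(steps=[{"dx":0.01,"dy":0.125},{"dx":0.0215,"dy":0.245},{"dx":0.0215,"dy":0.245},{"dx":0.0215,"dy":0.245},{"dx":0.0215,"dy":0.245},{"dx":0.0215,"dy":0.245},{"dx":0.0215,"dy":0.245},{"dx":0.0215,"dy":0.245},{"dx":0.01,"dy":0.115},{},{}])

```text
clock: 6.08
position: [0.5625, -0.2002, 0.2395]
orientation: [[0.977, 0.215, -0.001], [0.215, -0.977, 0.0], [-0.001, -0.001, -1.0]]
force: [0.4, 0.2, -0.6]
opening: 0.012
grasp_force: 20.0
```

Run:
```python
from h import *
S=optics.grab_frame("side");T=optics.grab_frame("top");p=np.array(state()["position"])
f=p-[0,0,.0755];q=proj(S,[p,f,[.5625,-.201,.134]]);print(p,q)
a=cv2.resize(S["img"][140:215,190:265],(400,400),interpolation=cv2.INTER_CUBIC)
b=cv2.resize(T["img"][125:205,255:335],(400,400),interpolation=cv2.INTER_CUBIC)
cv2.imwrite("pics/over.png",np.hstack([a,b])[:,:,::-1])
```

```text
[ 0.56260388 -0.19996813  0.23999937] [[227.70364492 147.85206915]
 [228.72376767 167.39570225]
 [229.1115576  174.93930819]]
```

View pics/over.png

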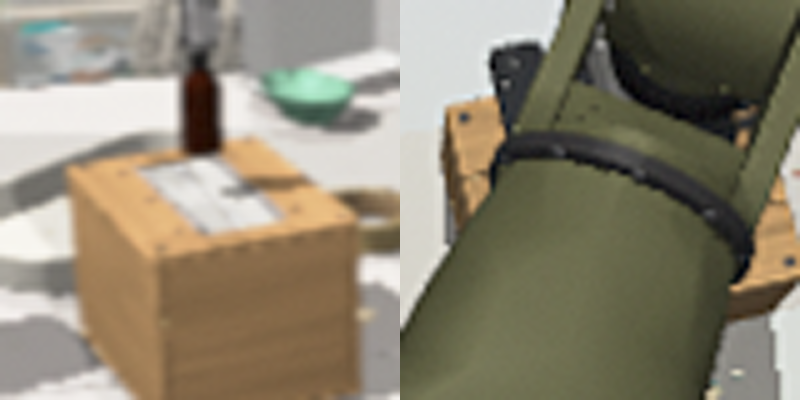

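The bottle's foot is at about (227.5,167) and the slot centre at about (229.3,176) in side, so the foot sits a few mm to +x, well inside the 12 mm clearance. I nudge it and lower slowly.

Converted, 0.015 m / 0.2 = 0.075, -0.003 m / 0.2 = -0.015.

step_hand(steps=[{"dx":-0.01,"dy":-0.015,"dz":0.05},{"dz":0.075},{"dz":0.05},{"dz":0.05},{"dz":0.05},{"dz":0.05},{"dz":0.05},{}], force=28)

```text
clock: 7.18
position: [0.5595, -0.1982, 0.1635]
orientation: [[0.977, 0.214, -0.002], [0.214, -0.977, 0.001], [-0.002, -0.001, -1.0]]
force: [-1.7, 0.9, -3.7]
opening: 0.0118
grasp_force: 28.0
```

Converted, 0.01 m / 0.2 = 0.05.

step_hand(steps=[{"dz":0.05},{"dz":0.05},{"dz":0.05},{"dz":0.05},{"dz":0.05},{"dz":0.05},{"dz":0.05},{},{}])

```text
clock: 8.3
position: [0.5599, -0.1984, 0.0947]
orientation: [[0.977, 0.214, -0.001], [0.214, -0.977, 0.0], [-0.001, -0.0, -1.0]]
force: [-0.5, 0.8, -2.5]
opening: 0.0116
grasp_force: 31.3
```

step_hand(steps=[{"dz":0.03},{"dz":0.025},{},{}])

```text
clock: 8.8
position: [0.5599, -0.1984, 0.0837]
orientation: [[0.977, 0.214, -0.001], [0.214, -0.977, 0.0], [-0.001, -0.0, -1.0]]
force: [0.5, 0.1, -2.7]
opening: 0.0118
grasp_force: 31.3
```

step_hand(steps=[{"dz":0.0075},{},{}])

```text
clock: 9.18
position: [0.5602, -0.1985, 0.0825]
orientation: [[0.977, 0.214, 0.0], [0.214, -0.977, -0.0], [0.0, 0.0, -1.0]]
force: [0.4, -0.1, -1.1]
opening: 0.0118
grasp_force: 30.2
```

step_hand(steps=[{"dz":0.0075},{},{}])

```text
clock: 9.55
position: [0.5601, -0.1985, 0.0809]
orientation: [[0.977, 0.214, -0.0], [0.214, -0.977, -0.0], [-0.0, -0.0, -1.0]]
force: [0.2, 0.8, -1.2]
opening: 0.0116
grasp_force: 30.1
```

Converted, 0.001 m / 0.2 = 0.005.

step_hand(steps=[{"dz":0.005},{},{}])

```text
clock: 9.93
position: [0.5602, -0.1985, 0.0801]
orientation: [[0.977, 0.214, 0.0], [0.214, -0.977, -0.0], [0.0, 0.0, -1.0]]
force: [-0.6, -0.2, 2.3]
opening: 0.012
grasp_force: 30.2
```

step_hand(steps=[{"dz":0.005},{},{}])

```text
clock: 10.3
position: [0.5605, -0.1987, 0.08]
orientation: [[0.977, 0.214, 0.002], [0.214, -0.977, -0.001], [0.001, 0.001, -1.0]]
force: [-1.5, 0.8, 10.4]
opening: 0.0115
grasp_force: 30.6
```

The foot is on the floor: the TCP is at 0.080 as predicted and the force has risen. I ease off slightly, release and draw out.

Converted, -0.0008 m / 0.2 = -0.004.

step_hand(steps=[{"dz":-0.004},{}])

```text
clock: 10.55
position: [0.5603, -0.1986, 0.0801]
orientation: [[0.977, 0.214, 0.001], [0.214, -0.977, -0.0], [0.001, 0.0, -1.0]]
force: [0.5, 0.2, 6.1]
opening: 0.0115
grasp_force: 30.0
```

step_hand(steps=[{},{},{},{}], jaw=0.032)

```text
clock: 11.05
position: [0.5599, -0.1984, 0.0795]
orientation: [[0.977, 0.214, -0.001], [0.214, -0.977, 0.0], [-0.0, -0.0, -1.0]]
force: [-1.0, -0.4, -0.8]
opening: 0.0319
grasp_force: 2.7
```

step_hand(steps=[{"dz":-0.05},{"dz":-0.075},{"dz":-0.1},{"dz":-0.1},{"dz":-0.15},{"dz":-0.2},{"dz":-0.15},{}])

```text
clock: 12.05
position: [0.5609, -0.1987, 0.2486]
orientation: [[0.977, 0.214, 0.006], [0.214, -0.977, -0.002], [0.005, 0.004, -1.0]]
force: [0.4, -0.5, -1.4]
opening: 0.0322
grasp_force: 0.0
```

Converted, 0.05 m / 0.2 = 0.25, -0.03 m / 0.2 = -0.15.

step_hand(steps=[{"dx":-0.15,"dy":0.25},{"dx":-0.15,"dy":0.25},{"dx":-0.15,"dy":0.25},{"dx":-0.15,"dy":0.25},{},{}])

```text
clock: 12.8
position: [0.4858, -0.419, 0.2444]
orientation: [[0.977, 0.214, -0.0], [0.214, -0.977, 0.001], [-0.0, -0.001, -1.0]]
force: [-0.0, 0.1, -0.0]
opening: 0.0321
grasp_force: 0.0
```

Run:
```python
from h import *
S=optics.grab_frame("side");T=optics.grab_frame("top")
a=cv2.resize(S["img"][150:225,190:265],(400,400),interpolation=cv2.INTER_CUBIC)
b=cv2.resize(T["img"][125:205,255:335],(400,400),interpolation=cv2.INTER_CUBIC)
cv2.imwrite("pics/end.png",np.hstack([a,b])[:,:,::-1])
```

```text
(no output)
```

View pics/end.png

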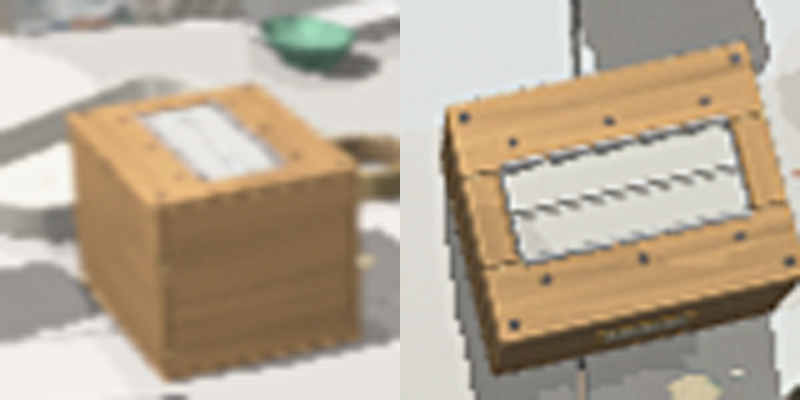

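Both flaps are shut level, with a straight middle line from (513,213) to (740,165) in the top crop. The bottle is inside and the gripper is clear, so I hand in.

```bash
python3 -c "
from bench import r, optics, state
print(r.sign_off())"
```

```text
the job is handed in; nothing more can be done
None
```

I lowered the dropper bottle through the flaps onto the box floor, released it there and drew out. Both flaps look shut in the last pictures, and I handed the job in; no verdict came back, and the bottle can't be seen inside the shut box.

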